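# Find the binding handwheel

### The job

Test the three handwheels where they stand: flick each by its red handle, always the same way, and let go, so that a free one runs on by itself past a full turn; turn the one that binds at least a quarter turn but less than a full turn in all. When both free wheels have run past their turn, lift the binding unit by its square post and set it down gently, upright and fully seated between the corner stops of the red rework pocket. Leave the two free-running units in their nests and everything else undisturbed.

Things in the scene. Friction and masses are not known exactly. Their poses are not given: they have to be found in the camera images.
- fixture: fixed yellow fixture plate, 136 x 490 x 20 mm, with three nests in a row along its y axis at y = -160, 0 and +160 mm. Each nest is four corner stops, 10 mm high above the plate's top, leaving a 104 mm square for a unit's base. Origin: centre of its underside, on the table; z up
- pocket: fixed red rework pocket: plate 134 x 134 mm, 10 mm thick, with four red corner stops that rise a further 10 mm and leave a 104 mm square. Origin: centre of its underside, on the table; its x and y axes run along the square's sides
- pocket_floor (a point): centre of the pocket's floor, 10 mm above the table, where the centre of a unit's underside must come to rest; axes as the pocket's
- ref_ball: bystander: white ball of 38 mm on a stem in a round dark steel foot of 84 mm, 105 mm tall, loose. Origin: centre of its underside
- pendant: bystander: black joystick box 110 x 170 x 40 mm, 92 mm tall with its stick, loose. Origin: centre of its underside
- gauge_case: bystander: wooden gauge case 100 x 190 x 35 mm, loose. Origin: centre of its underside
- unit_k: loose handwheel unit, 0.8 kg, in one of the fixture's nests; the three look alike, any may be the binding one. Square aluminium base 96 x 96 x 28 mm; grey wheel, a solid disc 120 mm across, 52 to 64 mm above the underside, on the vertical axis; red handle on the wheel; steel post on the axis, does not turn. Origin: centre of the underside; x, y along the base's sides
- wheel_k (a joint): angle of unit_k's wheel, rad, endless, positive anticlockwise from above; at 0 the handle is on the unit's +x side; starts within 0.4 of 0. A free wheel flicked by its handle at 0.15 m/s or more runs on for several turns at 3 to 10 rad/s, so its handle soon comes round again; the binding one drags (about 1 N at the handle) and stops within 0.1 s when no longer pushed
- handle_k (a point): top of the red handle of unit_k: upright cylinder of 16 mm diameter, 26 mm tall, 50 mm from the wheel's axis, turning with the wheel; its top is 90 mm above the unit's underside, its foot 64 mm
- post_k (a point): top centre of the steel lifting post of unit_k, 24 x 24 mm square, flats along the unit's x and y, 126 mm above the unit's underside, bare for 62 mm above the wheel
- unit_m: loose handwheel unit, 0.8 kg, in one of the fixture's nests; the three look alike, any may be the binding one. Square aluminium base 96 x 96 x 28 mm; grey wheel, a solid disc 120 mm across, 52 to 64 mm above the underside, on the vertical axis; red handle on the wheel; steel post on the axis, does not turn. Origin: centre of the underside; x, y along the base's sides
- wheel_m (a joint): angle of unit_m's wheel, rad, endless, positive anticlockwise from above; at 0 the handle is on the unit's +x side; starts within 0.4 of 0. A free wheel flicked by its handle at 0.15 m/s or more runs on for several turns at 3 to 10 rad/s, so its handle soon comes round again; the binding one drags (about 1 N at the handle) and stops within 0.1 s when no longer pushed
- handle_m (a point): top of the red handle of unit_m: upright cylinder of 16 mm diameter, 26 mm tall, 50 mm from the wheel's axis, turning with the wheel; its top is 90 mm above the unit's underside, its foot 64 mm
- post_m (a point): top centre of the steel lifting post of unit_m, 24 x 24 mm square, flats along the unit's x and y, 126 mm above the unit's underside, bare for 62 mm above the wheel
- unit_p: loose handwheel unit, 0.8 kg, in one of the fixture's nests; the three look alike, any may be the binding one. Square aluminium base 96 x 96 x 28 mm; grey wheel, a solid disc 120 mm across, 52 to 64 mm above the underside, on the vertical axis; red handle on the wheel; steel post on the axis, does not turn. Origin: centre of the underside; x, y along the base's sides
- wheel_p (a joint): angle of unit_p's wheel, rad, endless, positive anticlockwise from above; at 0 the handle is on the unit's +x side; starts within 0.4 of 0. A free wheel flicked by its handle at 0.15 m/s or more runs on for several turns at 3 to 10 rad/s, so its handle soon comes round again; the binding one drags (about 1 N at the handle) and stops within 0.1 s when no longer pushed
- handle_p (a point): top of the red handle of unit_p: upright cylinder of 16 mm diameter, 26 mm tall, 50 mm from the wheel's axis, turning with the wheel; its top is 90 mm above the unit's underside, its foot 64 mm
- post_p (a point): top centre of the steel lifting post of unit_p, 24 x 24 mm square, flats along the unit's x and y, 126 mm above the unit's underside, bare for 62 mm above the wheel
Mind the look-alikes: they are no part of the job. What is shaped like the unit_p but brown or purple is not meant.

How it is judged:
By the outcome, as a careful person would: the job done as asked, in the order asked, and still so for the second after the job is handed in, with the robot touching nothing.
It also fails if it takes over 72 s, if anything falls off the work surface, if the arm or the gripper's body presses on something with over 40 N, if the wrist force passes 120 N, or if a joint passes its speed limit or range.

### The arm

A 6-joint arm with a two-finger parallel gripper is mounted at the origin on the work surface. World frame = base frame: x ahead of the robot, y to its left, z up, the work surface at z = 0. Lengths are in m, angles in rad, forces in N, time in s.
With the tool pointing down it reaches from about 0.35 to 0.975 m from the base axis. Payload 4.9 kg.
Tool frame: the origin (TCP) lies at the very end of the fingers, on their centre line; the grasp point (between the pads) lies 19 mm behind it; z points along the fingers, y is the line along which they close (so a half turn about z gives the same grasp; the last joint's range is limited). The gripper opens to 85 mm and grips with 20 to 120 N. Pads are 22 mm wide; open, the fingers measure 114 mm over their backs; the gripper's body (76 mm by 85 mm) begins 54 mm behind the grasp point. The pads swing forward as they close: fully open they stand 13 mm farther back than shut.
Start: joints at [1.058, 0.053, 1.613, -0, 1.476, -0.119], TCP at [0.24, 0.577, 0.231] pointing down, gripper open.
Joint ranges: [-3.01, 3.01], [-1.01, 2.22], [0.06, 2.58], [-1.02, 4.17], [0.09, 2.62], [-3.14, 3.14]. Speed limits (rad/s): [2.57, 2.57, 3.14, 3.14, 3.14, 3.14].

### API

Orientations are given as a rotation vector (axis times angle).
In Python, from station import ctrl gives the robot as it stands. The module is installed in compiled form; this text tells all that it offers.
- The arm moves only by the tool jog_arm, never from a script. Its argument "steps" is a list of rows, each an object with "delta_rot": the turn, a rotation vector about the tool's x, y, z in degrees, a list of three; "linear": the shift along the tool's x, y, z in m, a list of three; "grip": the finger opening in m, from 0 to 0.0854. In form: [{"delta_rot": [rx, ry, rz], "linear": [x, y, z], "grip": grip}, ...]. A call has 1 to 10 rows; each row shifts and turns the commanded pose from where the row before left it, along the tool's axes as they then stand; what a row does not reach is not made up. A row lasts 1/10 s, in which the tool goes at most 50 mm and 8.59 degrees, less where a joint would pass 70% of its speed; a pose out of reach is approached as far as the arm can. A call with a gripper value outside its range is refused whole. The fingers move at their own pace and stop on an object; "newtons" is the grip in N (left out, the last holds). Time passes only in rows, so rows that do not move let the fingers close. It gives the time, the measured TCP pose, the force, the opening and the grip force at its end, in the units of the state.
- ctrl.get_obs(): the state, without advancing time (a new reading comes with each control period).
- ctrl.get_image(name): name is "scene" or "side" or "wrist"; returns (picture, depth): 480x640x3 uint8, red, green, blue; 480x640 float32, m along the optical axis (not along the pixel's ray), 0 where there is no reading.
- ctrl.camera_info(name): a dict with "camera_matrix" (3x3 intrinsics, pixels), "R" (3x3) and "t" (3): a world point X has camera coordinates R X + t; the wrist camera has in their place "T_tool_cam" (4x4, takes a point from camera to tool coordinates, whose origin is the TCP and whose axes are the flange's). Camera axes: x right, y down, z forward; pixel columns grow to the right and rows downward; lengths in m; the calibration is good to about 2 mm. A picture is of the moment at which its call begins: read the wrist's pose just before it. camera_info takes no time and is no camera call.
- ctrl.finish_job(): hands the job in; it is judged then, once.
The state is a dict: "t": time; "q": joint angles; "dq": joint speeds; "effort": joint torques, N m; "tool_pos": TCP position; "tool_rot": TCP orientation; "contact_force": force on the tool from outside, world axes, zero at the start; "wrist_torque": the same for the moment, N m; "opening": finger opening in m; "grip_force": force on a finger pad.
Only numpy, scipy, OpenCV 4.12 (cv2) and the standard library are available. Lean on these libraries where they do the work, as an engineer would, in place of code of your own. Each camera call takes 0.05 s, during which the arm holds its last target. There are 200 camera calls.

## Working session

There is one attempt and no reset: what is moved stays moved. The work goes in short steps, Python scripts to look and compute and a tool call to move; the robot and the scene stay as the last step left them, time stands still between calls to the robot, and variables do not carry over. Pictures are saved under pics/ and viewed, at most 10 in all, crops included, and the job is handed in when it is done.

Besides the shell and the picture viewer there is one more tool, called after "Call:" as name(argument=value, ...), one argument or row to a line, values as JSON. jog_arm: Moves the arm, as the interface text tells. Its arguments: {"type":"object","properties":{"steps":{"type":"array"},"newtons":{"type":"number"}},"required":["steps"]}

```bash
mkdir -p pics; python3 - <<'E'
from station import ctrl
import numpy as np,cv2
o=ctrl.get_obs();print(o)
for n in ["scene","side"]:
    p,d=ctrl.get_image(n);i=ctrl.camera_info(n);print(n,i)
    np.savez(f"{n}0.npz",p=p,d=d,K=i["camera_matrix"],R=i["R"],t=i["t"])
    cv2.imwrite(f"pics/{n}0.png",p[:,:,::-1])
print(ctrl.camera_info("wrist"))
E
```

```text
{'t': 0.0, 'q': array([ 1.05801998e+00,  5.33857069e-02,  1.61432342e+00, -1.91131621e-05,
        1.47599928e+00, -1.18989001e-01]), 'dq': array([ 0.00077805, -0.00028577, -0.00180591,  0.00068133,  0.00027827,
        0.00018283]), 'effort': array([ 2.11786071e-03, -3.93678725e+01, -3.70180321e+01,  6.84540169e-05,
        7.02526944e-03,  2.99205090e-05]), 'tool_pos': array([0.23948918, 0.57660634, 0.23002757]), 'tool_rot': array([-0.61444265, -3.08026604,  0.00316763]), 'contact_force': array([-0.33949998,  0.19231167,  0.3632146 ]), 'wrist_torque': array([-0.03106528,  0.04592342,  0.0025085 ]), 'grip_force': 0.0, 'opening': 0.08507640552288105}
scene {'camera_matrix': array([[453.46756404,   0.        , 312.64729163],
       [  0.        , 453.46756404, 240.17777661],
       [  0.        ,   0.        ,   1.        ]]), 'R': array([[ 0.36388149,  0.93144326,  0.00192576],
       [ 0.65978498, -0.25629385, -0.70639737],
       [-0.65747551,  0.25831551, -0.70781286]]), 't': array([-0.19009099, -0.25303406,  1.72865486])}
side {'camera_matrix': array([[477.73857854,   0.        ,
[... 152 characters left out ...]
78058,  0.0144492 ],
       [-0.02450925, -0.75729055, -0.65261806],
       [ 0.04016686,  0.65154104, -0.75754927]]), 't': array([-0.51349033,  0.08965202,  1.36091986])}
{'camera_matrix': array([[351.18988023,   0.        , 318.8115562 ],
       [  0.        , 351.18988023, 240.72257273],
       [  0.        ,   0.        ,   1.        ]]), 'T_tool_cam': array([[ 5.37921596e-04, -9.51485048e-01, -3.07694513e-01,
         7.80286295e-02],
       [ 9.99999048e-01,  1.20730048e-04,  1.37489695e-03,
         8.26784010e-04],
       [-1.27104592e-03, -3.07694960e-01,  9.51484207e-01,
        -1.42753447e-01],
       [ 0.00000000e+00,  0.00000000e+00,  0.00000000e+00,
         1.00000000e+00]])}
```

View pics/scene0.png

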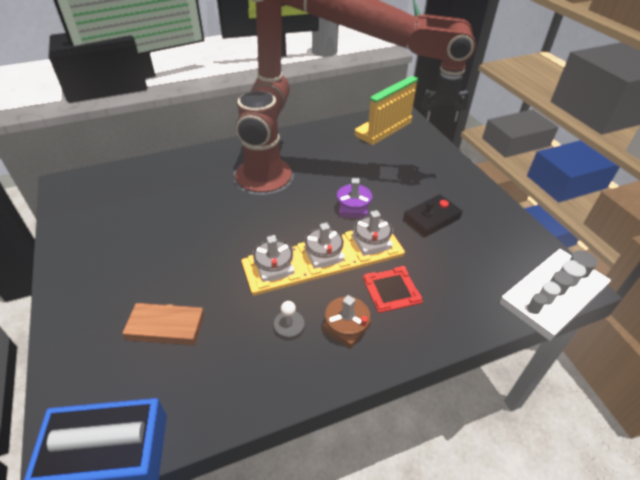

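View pics/side0.png

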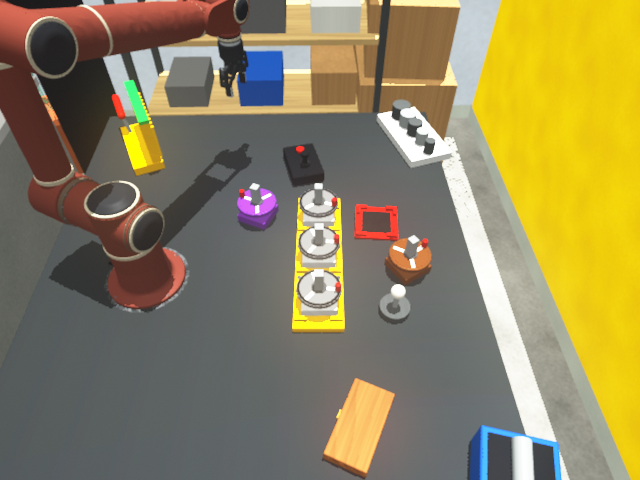

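Both views show the fixture (scene ~(325,260), side ~(318,265)) with three units, handles towards +x. The pocket is at scene (393,288) and side (377,222). The brown and purple units are decoys.

```bash
cat > h.py <<'E'
import numpy as np,cv2
def cloud(n):
    f=np.load(n);d=f["d"];v,u=np.mgrid[:480,:640];K=f["K"]
    c=np.stack([(u-K[0,2])/K[0,0]*d,(v-K[1,2])/K[1,1]*d,d],-1)
    X=(c-f["t"])@f["R"]
    return X,cv2.cvtColor(f["p"],cv2.COLOR_RGB2HSV).astype(int),d>0
def sel(n,h0,h1,lo,hi,s=120,v=80):
    X,H,ok=cloud(n)
    hh=H[...,0]; hm=((hh>=h0)&(hh<=h1)) if h0<h1 else ((hh>=h0)|(hh<=h1))
    m=ok&hm&(H[...,1]>s)&(H[...,2]>v)&(X>lo).all(-1)&(X<hi).all(-1)
    return X[m]
E
python3 - <<'E'
from h import *
np.set_printoptions(precision=4,suppress=True)
for c in ["scene0.npz","side0.npz"]:
    Y=sel(c,18,35,[.3,-.4,.005],[.75,.4,.04])
    P=sel(c,172,8,[.55,-.2,-.005],[.85,.3,.04])
    for nm,S in(("fix",Y),("pock",P)):
        r=cv2.minAreaRect(S[:,:2].astype(np.float32)*1000);print(c,nm,len(S),r,np.percentile(S[:,2],[5,50,95]))
    X,H,ok=cloud(c)
    # posts: points above .115+.02
    m=ok&(X[...,2]>.136)&(X[...,2]<.16)&(X[...,0]>.35)&(X[...,0]<.75)&(abs(X[...,1])<.35)
    n,l,st,ce=cv2.connectedComponentsWithStats(m.astype(np.uint8))
    for k in range(1,n):
        if st[k,4]>8: S=X[l==k];print("post",st[k,4],np.median(S,0),S.min(0),S.max(0),ce[k])
    R=sel(c,172,8,[.35,-.35,.08],[.75,.35,.125])
    m2=np.zeros(ok.shape,np.uint8)
    hm=ok&((H[...,0]>=172)|(H[...,0]<=8))&(H[...,1]>120)&(X[...,2]>.08)&(X[...,2]<.13)&(X[...,0]>.35)&(X[...,0]<.75)
    n,l,st,ce=cv2.connectedComponentsWithStats(hm.astype(np.uint8))
    for k in range(1,n):
        if st[k,4]>5: S=X[l==k];print("handle",st[k,4],np.median(S,0),S.max(0),ce[k])
E
```

```text
scene0.npz fix 1667 ((494.6270446777344, 47.53802490234375), (491.0586853027344, 140.38002014160156), 87.5516357421875) [0.0081 0.0172 0.0282]
scene0.npz pock 1205 ((671.221435546875, 191.38856506347656), (145.36830139160156, 153.3658905029297), 84.12693786621094) [-0.0011  0.0083  0.019 ]
post 56 [0.4979 0.2067 0.142 ] [0.4826 0.1964 0.1363] [0.5132 0.2202 0.1463] [374.5357 214.2321]
post 58 [0.4967 0.0469 0.1425] [0.4807 0.0349 0.1365] [0.5079 0.0576 0.1464] [324.2931 226.8276]
post 65 [ 0.4915 -0.1127  0.1429] [ 0.4738 -0.1241  0.1364] [ 0.5015 -0.1006  0.1467] [271.3538 239.8   ]
handle 22 [0.5478 0.188  0.1042] [0.5529 0.2077 0.1103] [374.7273 235.8182]
handle 22 [0.548  0.0414 0.1053] [0.5512 0.0462 0.1096] [329.     248.8182]
handle 27 [ 0.5409 -0.124   0.1064] [ 0.5463 -0.1175  0.1094] [273.7778 262.3333]
side0.npz fix 2411 ((503.4867858886719, -57.4671630859375), (206.26593017578125, 706.000244140625), 6.140954494476318) [0.015  0.0218 0.0364]
side0.npz pock 950 ((722.4607543945312, 189.1158905029297), (155.7552490234375, 226.21888732910156), 83.27397918701172) [0.0015 0.0112 0.022 ]
post 63 [0.4926 0.2034 0.1449] [0.483  0.193  0.1363] [0.5045 0.223  0.1501] [317.5079 186.4762]
post 77 [0.4899 0.0425 0.145 ] [0.4786 0.0335 0.1361] [0.501  0.0591 0.1504] [318.1039 226.8052]
post 91 [ 0.4846 -0.1174  0.1451] [ 0.4742 -0.1267  0.1361] [ 0.4969 -0.1009  0.1513] [318.2198 273.4396]
handle 6 [0.4476 0.4379 0.0917] [0.4526 0.4499 0.0959] [301.5    151.1667]
handle 41 [0.5421 0.1851 0.1002] [0.5504 0.2204 0.1116] [334.0244 201.3902]
handle 40 [0.54   0.0362 0.1037] [0.546  0.0467 0.1131] [336.2 238.4]
handle 46 [ 0.5353 -0.1279  0.1042] [ 0.5411 -0.1171  0.1114] [337.8913 286.5435]
```

Call:
jog_arm(
  steps=[
    {"linear": [-0.037, -0.032, -0.006], "delta_rot": [0, 0, 0], "grip": 0},
    {"linear": [-0.037, -0.032, -0.006], "delta_rot": [0, 0, 0], "grip": 0},
    {"linear": [-0.037, -0.032, -0.006], "delta_rot": [0, 0, 0], "grip": 0},
    {"linear": [-0.037, -0.032, -0.006], "delta_rot": [0, 0, 0], "grip": 0},
    {"linear": [-0.037, -0.032, -0.006], "delta_rot": [0, 0, 0], "grip": 0},
    {"linear": [-0.037, -0.032, -0.006], "delta_rot": [0, 0, 0], "grip": 0},
    {"linear": [-0.037, -0.032, -0.006], "delta_rot": [0, 0, 0], "grip": 0},
    {"linear": [-0.037, -0.032, -0.006], "delta_rot": [0, 0, 0], "grip": 0},
    {"linear": [-0.037, -0.032, -0.006], "delta_rot": [0, 0, 0], "grip": 0},
    {"linear": [-0.037, -0.032, -0.006], "delta_rot": [0, 0, 0], "grip": 0},
  ],
)

```text
t: 1.1
tool_pos: [0.4589, 0.1378, 0.2913]
tool_rot: [-0.615, -3.081, -0.0]
contact_force: [1.7, 0.2, -0.5]
opening: -0.0003
grip_force: 0.0
```

Call:
jog_arm(
  steps=[
    {"linear": [-0.037, -0.032, -0.006], "delta_rot": [0, 0, 0], "grip": 0},
    {"linear": [-0.037, -0.032, -0.006], "delta_rot": [0, 0, 0], "grip": 0},
    {"linear": [0, 0, 0], "delta_rot": [0, 0, -7], "grip": 0},
    {"linear": [0, 0, 0], "delta_rot": [0, 0, -7], "grip": 0},
    {"linear": [0, 0, 0], "delta_rot": [0, 0, -7], "grip": 0},
    {"linear": [0, 0, 0], "delta_rot": [0, 0, 0], "grip": 0},
    {"linear": [0, 0, 0], "delta_rot": [0, 0, 0], "grip": 0},
  ],
)

```text
t: 1.8
tool_pos: [0.5023, 0.0522, 0.3029]
tool_rot: [-0.047, -3.141, -0.0]
contact_force: [-0.1, -0.1, -0.5]
opening: -0.0001
grip_force: 0.0
```

```bash
cat >> h.py <<'E'
from scipy.spatial.transform import Rotation as Ro
def wrist(tag):
    from station import ctrl
    o=ctrl.get_obs();p,d=ctrl.get_image("wrist");i=ctrl.camera_info("wrist")
    Tw=np.eye(4);Tw[:3,:3]=Ro.from_rotvec(o["tool_rot"]).as_matrix();Tw[:3,3]=o["tool_pos"]
    C=np.linalg.inv(Tw@i["T_tool_cam"])
    np.savez(tag+".npz",p=p,d=d,K=i["camera_matrix"],R=C[:3,:3],t=C[:3,3])
    cv2.imwrite(f"pics/{tag}.png",p[:,:,::-1]);return o
def onplane(n,uv,z):
    f=np.load(n);r=np.linalg.inv(f["K"])@np.array([*uv,1.]);r=f["R"].T@r;c=-f["R"].T@f["t"]
    return c+r*(z-c[2])/r[2]
E
python3 - <<'E'
from h import *
o=wrist("w1");print(o["t"],o["tool_pos"],Ro.from_rotvec(o["tool_rot"]).as_matrix())
E
```

```text
1.8 [0.50226335 0.05222178 0.30289419] [[-9.99559168e-01  2.96807328e-02 -7.24062183e-04]
 [ 2.96807298e-02  9.99559430e-01  1.48420573e-05]
 [ 7.24183706e-04 -6.65517956e-06 -9.99999738e-01]]
```

View pics/w1.png

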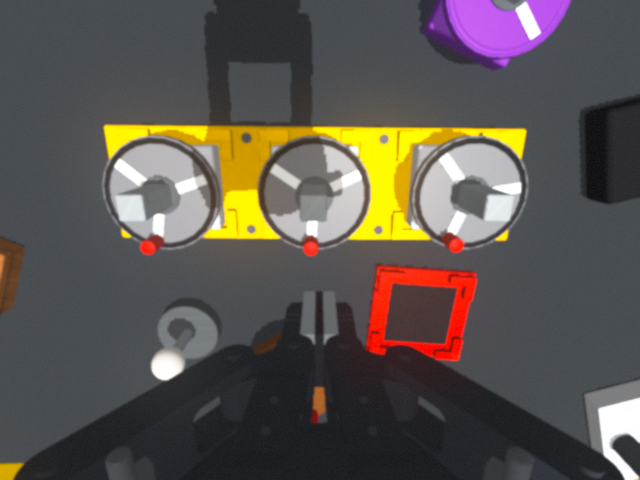

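The wrist view shows the units at (160,193), (314,192) and (470,193), with handles at (151,246), (311,247) and (455,243). The pocket is at (422,312).

```bash
python3 - <<'E'
from h import *
np.set_printoptions(precision=4,suppress=True)
n="w1.npz";X,H,ok=cloud(n)
def rect(S): 
    r=cv2.minAreaRect(S[:,:2].astype(np.float32)*1000);return r
m=ok&(X[...,2]>.138)&(X[...,2]<.155)&(abs(X[...,1]-.05)<.25)&(X[...,0]<.54)
k,l,st,ce=cv2.connectedComponentsWithStats(m.astype(np.uint8))
for j in range(1,k):
    if st[j,4]>50: S=X[l==j];S=S[abs(S[:,2]-np.median(S[:,2]))<.003];print("post",st[j,4],ce[j],S[:,2].mean(),rect(S))
m=ok&((H[...,0]>=172)|(H[...,0]<=8))&(H[...,1]>120)&(X[...,2]>.104)&(X[...,2]<.12)
k,l,st,ce=cv2.connectedComponentsWithStats(m.astype(np.uint8))
for j in range(1,k):
    if st[j,4]>20: S=X[l==j];print("handle",st[j,4],ce[j],S[:,2].mean(),S[:,:2].mean(0),rect(S)[:2])
# wheel tops: z .080-.088
m=ok&(X[...,2]>.079)&(X[...,2]<.089)&(X[...,0]<.57)&(abs(X[...,1]-.05)<.25)
k,l,st,ce=cv2.connectedComponentsWithStats(m.astype(np.uint8))
for j in range(1,k):
    if st[j,4]>800: S=X[l==j];print("wheel",st[j,4],cv2.minEnclosingCircle(S[:,:2].astype(np.float32)*1000))
Y=sel(n,18,35,[.35,-.4,.014],[.65,.4,.026]);print("fix",rect(Y),np.median(Y[:,2]))
for lo,hi in((.004,.013),(.0155,.025),(.004,.025)):
    P=sel(n,172,8,[.58,.08,lo],[.8,.33,hi]);print("pock",len(P),rect(P),np.median(P[:,2]))
E
```

```text
post 859 [131.8533 206.4051] 0.14588477545434594 ((486.2203369140625, -111.28622436523438), (24.879661560058594, 23.661182403564453), 89.09324645996094)
post 761 [312.7162 206.4875] 0.14601832250791374 ((490.6775817871094, 47.89116287231445), (23.61484718322754, 23.396419525146484), 88.64543914794922)
post 850 [495.9329 206.3906] 0.14608264098870488 ((495.3116760253906, 208.94003295898438), (24.4306697845459, 23.72623062133789), 87.0065689086914)
handle 195 [454.6718 244.1641] 0.10945211574608568 [0.5409 0.1892] ((541.3894653320312, 190.10818481445312), (15.223154067993164, 14.594778060913086))
handle 204 [148.1814 246.3039] 0.1091002583675541 [ 0.5342 -0.1206] ((534.6538696289062, -121.35774230957031), (14.488368034362793, 14.945916175842285))
handle 187 [309.8984 247.1925] 0.1095029445681359 [0.5398 0.043 ] ((540.4129028320312, 42.98243713378906), (14.331936836242676, 14.736659049987793))
wheel 8535 ((486.58587646484375, -111.30561065673828), 60.23014831542969)
wheel 9083 ((491.4115905761719, 47.975223541259766), 59.87223434448242)
wheel 8518 ((495.390869140625, 209.51333618164062), 60.169647216796875)
fix ((491.19952392578125, 48.115081787109375), (488.9710998535156, 135.87367248535156), 87.83261108398438) 0.02009578096219674
pock 3321 ((675.6365966796875, 187.28121948242188), (134.09210205078125, 133.5403594970703), 83.78681945800781) 0.010548265550017252
pock 1373 ((676.2244262695312, 187.62530517578125), (128.80477905273438, 128.37863159179688), 83.92967224121094) 0.020324048265109158
pock 4825 ((675.6365966796875, 187.28121948242188), (134.09210205078125, 133.5403594970703), 83.78681945800781) 0.011080191555002405
```

Call:
jog_arm(
  steps=[
    {"linear": [-0.007, -0.0102, 0.042], "delta_rot": [0, 0, 0], "grip": 0},
    {"linear": [-0.007, -0.0102, 0.042], "delta_rot": [0, 0, 0], "grip": 0},
    {"linear": [-0.007, -0.0102, 0.042], "delta_rot": [0, 0, 0], "grip": 0},
    {"linear": [-0.007, -0.0102, 0.042], "delta_rot": [0, 0, 0], "grip": 0},
    {"linear": [-0.0065, -0.0102, 0.043], "delta_rot": [0, 0, 0], "grip": 0},
    {"linear": [0, 0, 0], "delta_rot": [0, 0, 0], "grip": 0},
    {"linear": [0, 0, 0], "delta_rot": [0, 0, 0], "grip": 0},
  ],
)

```text
t: 2.55
tool_pos: [0.535, 0.0004, 0.0917]
tool_rot: [-0.045, -3.139, -0.001]
contact_force: [0.0, 0.7, 0.3]
opening: -0.0003
grip_force: 0.0
```

Call:
jog_arm(
  steps=[
    {"linear": [0, 0.025, 0], "delta_rot": [0, 0, 0], "grip": 0},
    {"linear": [0, 0.025, 0], "delta_rot": [0, 0, 0], "grip": 0},
    {"linear": [0, 0.025, 0], "delta_rot": [0, 0, 0], "grip": 0},
    {"linear": [0, 0.025, 0], "delta_rot": [0, 0, 0], "grip": 0},
    {"linear": [0, 0.005, -0.045], "delta_rot": [0, 0, 0], "grip": 0},
    {"linear": [0, 0, -0.045], "delta_rot": [0, 0, 0], "grip": 0},
    {"linear": [0, 0, -0.045], "delta_rot": [0, 0, 0], "grip": 0},
  ],
)

```text
t: 3.25
tool_pos: [0.5383, 0.1064, 0.2313]
tool_rot: [0.041, 3.139, 0.001]
contact_force: [-0.2, -0.5, -0.3]
opening: 0.0004
grip_force: 0.0
```

```bash
cat >> h.py <<'E'
A=dict(A=(.4864,-.1113),B=(.491,.048),C=(.4953,.2092))
def angles(n):
    X,H,ok=cloud(n);r={}
    for k,(x,y) in A.items():
        m=ok&((H[...,0]>=172)|(H[...,0]<=8))&(H[...,1]>120)&(X[...,2]>.098)&(X[...,2]<.125)&(np.hypot(X[...,0]-x,X[...,1]-y)<.068)&(np.hypot(X[...,0]-x,X[...,1]-y)>.03)
        S=X[m]
        if len(S)>5: c=np.median(S,0);r[k]=(len(S),round(float(np.degrees(np.arctan2(c[1]-y,c[0]-x))+2.2),1))
    return r
def snap(c,tag):
    from station import ctrl
    if c=="wrist": wrist(tag)
    else:
        p,d=ctrl.get_image(c);i=ctrl.camera_info(c);np.savez(tag+".npz",p=p,d=d,K=i["camera_matrix"],R=i["R"],t=i["t"]);cv2.imwrite(f"pics/{tag}.png",p[:,:,::-1])
    return ctrl.get_obs()["t"],c,angles(tag+".npz")
E
python3 - <<'E'
from h import *
for i in range(6): print(snap(["scene","side","wrist"][i%3],f"b{i}"))
E
```

```text
(3.3, 'scene', {'A': (22, -10.5), 'B': (23, -146.7), 'C': (14, -21.7)})
(3.35, 'side', {'A': (30, -15.7), 'B': (25, -128.7), 'C': (23, -25.5)})
(3.4, 'wrist', {'A': (471, -6.0), 'B': (375, -117.1), 'C': (351, -22.3)})
(3.45, 'scene', {'A': (22, -10.7), 'B': (21, -93.5), 'C': (16, -19.1)})
(3.5, 'side', {'A': (32, -15.7), 'B': (28, -82.5), 'C': (21, -25.0)})
(3.55, 'wrist', {'A': (497, -6.2), 'B': (343, -64.5), 'C': (374, -22.3)})
```

Call:
jog_arm(
  steps=[
    {"linear": [0.001, 0.0435, 0.01], "delta_rot": [0, 0, 0], "grip": 0},
    {"linear": [0, 0, 0.043], "delta_rot": [0, 0, 0], "grip": 0},
    {"linear": [0, 0, 0.043], "delta_rot": [0, 0, 0], "grip": 0},
    {"linear": [0, 0, 0.043], "delta_rot": [0, 0, 0], "grip": 0},
    {"linear": [0, 0, 0], "delta_rot": [0, 0, 0], "grip": 0},
    {"linear": [0, 0, 0], "delta_rot": [0, 0, 0], "grip": 0},
  ],
)

```text
t: 4.15
tool_pos: [0.5374, 0.1486, 0.0872]
tool_rot: [-0.043, -3.138, 0.001]
contact_force: [0.3, -0.2, 0.7]
opening: 0.0002
grip_force: 0.0
```

Call:
jog_arm(
  steps=[
    {"linear": [0, 0.025, 0], "delta_rot": [0, 0, 0], "grip": 0},
    {"linear": [0, 0.025, 0], "delta_rot": [0, 0, 0], "grip": 0},
    {"linear": [0, 0.025, 0], "delta_rot": [0, 0, 0], "grip": 0},
    {"linear": [0, 0.025, 0], "delta_rot": [0, 0, 0], "grip": 0},
    {"linear": [0, 0.005, -0.045], "delta_rot": [0, 0, 0], "grip": 0},
    {"linear": [0, 0, -0.045], "delta_rot": [0, 0, 0], "grip": 0},
    {"linear": [0, 0, -0.045], "delta_rot": [0, 0, 0], "grip": 0},
  ],
)

```text
t: 4.85
tool_pos: [0.5422, 0.2544, 0.2286]
tool_rot: [0.042, 3.137, 0.002]
contact_force: [1.1, 1.0, 0.0]
opening: 0.0003
grip_force: 0.0
```

```bash
python3 - <<'E'
from h import *
for i in range(6): print(snap(["scene","side","wrist"][i%3],f"c{i}"))
E
```

```text
(4.9, 'scene', {'A': (20, -11.1), 'B': (16, -3.9), 'C': (18, 56.7)})
(4.95, 'side', {'A': (29, -16.8), 'B': (27, 3.6), 'C': (20, 59.7)})
(5.0, 'wrist', {'B': (441, 28.5), 'C': (317, 64.7)})
(5.05, 'scene', {'A': (20, -10.3), 'B': (24, 34.6), 'C': (19, 56.2)})
(5.1, 'side', {'A': (32, -16.2), 'B': (27, 49.7), 'C': (23, 62.5)})
(5.15, 'wrist', {'B': (454, 69.1), 'C': (333, 65.0)})
```

C binds: it stopped at about 64°, roughly 86° from its start. I'll push it further the same way.

Call:
jog_arm(
  steps=[
    {"linear": [-0.009, -0.004, 0.02], "delta_rot": [0, 0, 0], "grip": 0},
    {"linear": [0, 0, 0.039], "delta_rot": [0, 0, 0], "grip": 0},
    {"linear": [0, 0, 0.039], "delta_rot": [0, 0, 0], "grip": 0},
    {"linear": [0, 0, 0.038], "delta_rot": [0, 0, 0], "grip": 0},
    {"linear": [0, 0, 0], "delta_rot": [0, 0, 0], "grip": 0},
    {"linear": [0.025, 0, 0], "delta_rot": [0, 0, 0], "grip": 0},
    {"linear": [0.025, 0, 0], "delta_rot": [0, 0, 0], "grip": 0},
    {"linear": [0.025, 0, 0], "delta_rot": [0, 0, 0], "grip": 0},
    {"linear": [0.003, 0, -0.045], "delta_rot": [0, 0, 0], "grip": 0},
    {"linear": [0, 0, -0.045], "delta_rot": [0, 0, 0], "grip": 0},
  ],
)

```text
t: 6.15
tool_pos: [0.4702, 0.2511, 0.1766]
tool_rot: [-0.042, -3.137, 0.002]
contact_force: [0.7, 1.0, 0.4]
opening: 0.0002
grip_force: 0.0
```

```bash
python3 - <<'E'
from h import *
for i in range(2): print(snap(["scene","side","wrist"][i%3],f"d{i}"))
E
```

```text
(6.2, 'scene', {'A': (21, -10.8), 'B': (19, -15.2), 'C': (19, 98.4)})
(6.25, 'side', {'A': (32, -16.0), 'B': (24, -8.7), 'C': (13, 105.6)})
```

Call:
jog_arm(
  steps=[
    {"linear": [0, 0, -0.045], "delta_rot": [0, 0, 0], "grip": 0},
    {"linear": [-0.008, -0.0457, 0], "delta_rot": [0, 0, 0], "grip": 0},
    {"linear": [-0.008, -0.0457, 0], "delta_rot": [0, 0, 0], "grip": 0},
    {"linear": [-0.008, -0.0457, 0], "delta_rot": [0, 0, 0], "grip": 0},
    {"linear": [-0.008, -0.0457, 0], "delta_rot": [0, 0, 0], "grip": 0},
    {"linear": [-0.008, -0.0457, 0], "delta_rot": [0, 0, 0], "grip": 0},
    {"linear": [-0.008, -0.0457, 0], "delta_rot": [0, 0, 0], "grip": 0},
    {"linear": [-0.008, -0.0457, 0], "delta_rot": [0, 0, 0], "grip": 0},
    {"linear": [-0.008, -0.0457, 0], "delta_rot": [0, 0, 0], "grip": 0},
    {"linear": [-0.008, -0.0457, 0], "delta_rot": [0, 0, 0], "grip": 0},
  ],
)

```text
t: 7.25
tool_pos: [0.5323, -0.1632, 0.2205]
tool_rot: [-0.044, -3.139, -0.002]
contact_force: [0.4, 0.5, 1.0]
opening: -0.0001
grip_force: 0.0
```

Call:
jog_arm(
  steps=[
    {"linear": [0, 0, 0], "delta_rot": [0, 0, 0], "grip": 0},
    {"linear": [0, 0, 0], "delta_rot": [0, 0, 0], "grip": 0},
  ],
)

```text
t: 7.45
tool_pos: [0.5323, -0.1621, 0.2204]
tool_rot: [-0.046, -3.138, -0.003]
contact_force: [0.1, 0.5, -0.0]
opening: -0.0
grip_force: 0.0
```

Call:
jog_arm(
  steps=[
    {"linear": [0.002, 0, 0.043], "delta_rot": [0, 0, 0], "grip": 0},
    {"linear": [0, 0, 0.043], "delta_rot": [0, 0, 0], "grip": 0},
    {"linear": [0, 0, 0.042], "delta_rot": [0, 0, 0], "grip": 0},
    {"linear": [0, 0, 0], "delta_rot": [0, 0, 0], "grip": 0},
    {"linear": [0, 0, 0], "delta_rot": [0, 0, 0], "grip": 0},
  ],
)

```text
t: 7.95
tool_pos: [0.5306, -0.1601, 0.094]
tool_rot: [-0.04, -3.139, -0.002]
contact_force: [-0.3, -0.1, 0.4]
opening: 0.0001
grip_force: 0.0
```

Call:
jog_arm(
  steps=[
    {"linear": [0, 0.025, 0], "delta_rot": [0, 0, 0], "grip": 0},
    {"linear": [0, 0.025, 0], "delta_rot": [0, 0, 0], "grip": 0},
    {"linear": [0, 0.025, 0], "delta_rot": [0, 0, 0], "grip": 0},
    {"linear": [0, 0.025, 0], "delta_rot": [0, 0, 0], "grip": 0},
    {"linear": [0, 0.005, -0.045], "delta_rot": [0, 0, 0], "grip": 0},
    {"linear": [0, 0, -0.045], "delta_rot": [0, 0, 0], "grip": 0},
    {"linear": [0, 0, -0.045], "delta_rot": [0, 0, 0], "grip": 0},
  ],
)

```text
t: 8.65
tool_pos: [0.5349, -0.0557, 0.2349]
tool_rot: [0.04, 3.136, -0.002]
contact_force: [0.5, -0.5, 0.1]
opening: 0.0003
grip_force: 0.0
```

```bash
python3 - <<'E'
from h import *
for i in range(6): print(snap(["scene","side","wrist"][i%3],f"e{i}"))
E
```

```text
(8.7, 'scene', {'A': (24, -137.0), 'C': (21, 96.9)})
(8.75, 'side', {'A': (34, -119.5), 'B': (22, 173.5), 'C': (14, 106.0)})
(8.8, 'wrist', {'A': (412, -105.7), 'B': (456, 178.3)})
(8.85, 'scene', {'A': (20, -81.2), 'B': (19, -172.3), 'C': (19, 94.6)})
(8.9, 'side', {'A': (33, -70.1), 'B': (26, -160.6), 'C': (12, 105.6)})
(8.95, 'wrist', {'A': (333, -50.1), 'B': (469, -156.3)})
```

A is free and running. Next I'll go over C and look.

Call:
jog_arm(
  steps=[
    {"linear": [0.004, 0.0426, -0.009], "delta_rot": [0, 0, 0], "grip": 0.05},
    {"linear": [0.004, 0.0426, -0.009], "delta_rot": [0, 0, 0], "grip": 0.05},
    {"linear": [0.004, 0.0426, -0.009], "delta_rot": [0, 0, 0], "grip": 0.05},
    {"linear": [0.004, 0.0426, -0.009], "delta_rot": [0, 0, 0], "grip": 0.05},
    {"linear": [0.004, 0.0426, -0.009], "delta_rot": [0, 0, 0], "grip": 0.05},
    {"linear": [0.004, 0.0426, -0.009], "delta_rot": [0, 0, 0], "grip": 0.05},
    {"linear": [0, 0, 0], "delta_rot": [0, 0, 0], "grip": 0.05},
    {"linear": [0, 0, 0], "delta_rot": [0, 0, 0], "grip": 0.05},
  ],
)

```text
t: 9.75
tool_pos: [0.5163, 0.2001, 0.2821]
tool_rot: [-0.04, -3.139, 0.002]
contact_force: [-0.8, 0.2, 0.5]
opening: 0.0496
grip_force: 0.0
```

```bash
cat >> h.py <<'E'
def post(n,x,y,z0):
    X,H,ok=cloud(n)
    m=ok&(abs(X[...,2]-z0)<.006)&(np.hypot(X[...,0]-x,X[...,1]-y)<.04)
    S=X[m];S=S[abs(S[:,2]-np.median(S[:,2]))<.003];return len(S),np.median(S[:,2]),cv2.minAreaRect(S[:,:2].astype(np.float32)*1000)
E
python3 - <<'E'
from h import *
for i in range(2): print(snap("wrist",f"f{i}"),post(f"f{i}.npz",.4953,.2092,.146))
for i in range(3): print(snap(["scene","side"][i%2],f"g{i}"))
from station import ctrl
o=ctrl.get_obs();print(o["t"],o["tool_pos"],Ro.from_rotvec(o["tool_rot"]).as_matrix(),o["opening"])
X,H,ok=cloud("f0.npz");P=sel("f0.npz",172,8,[.58,.08,.004],[.8,.33,.025]);print(cv2.minAreaRect(P[:,:2].astype(np.float32)*1000))
S=X[ok&(H[...,1]<60)&(abs(X[...,2]-.048)<.004)&(np.hypot(X[...,0]-.4953,X[...,1]-.2092)<.075)];print(len(S),cv2.minAreaRect(S[:,:2].astype(np.float32)*1000))
E
```

```text
(9.8, 'wrist', {'B': (289, -19.6), 'C': (239, 102.7)}) (841, np.float64(0.14605021340976243), ((499.1632995605469, 209.39163208007812), (23.925949096679688, 24.08220100402832), 87.3996810913086))
(9.85, 'wrist', {'B': (285, -12.2), 'C': (242, 102.7)}) (837, np.float64(0.14614114794893313), ((498.9235534667969, 209.791015625), (23.422283172607422, 23.496353149414062), 88.2335433959961))
(9.9, 'scene', {'A': (23, -77.1), 'B': (15, -6.7), 'C': (20, 96.9)})
(9.95, 'side', {'A': (32, -67.1), 'B': (25, -7.4), 'C': (13, 105.9)})
(10.0, 'scene', {'A': (18, -44.9), 'B': (14, 4.7), 'C': (21, 97.5)})
10.0 [0.51697829 0.19834988 0.28252761] [[-9.99571131e-01  2.92578002e-02 -1.23915729e-03]
 [ 2.92583789e-02  9.99571780e-01 -4.51480114e-04]
 [ 1.22541735e-03 -4.87542221e-04 -9.99999130e-01]] 0.04997393556733207
((676.6539916992188, 187.84454345703125), (133.85629272460938, 135.34771728515625), 84.30813598632812)
58 ((454.709716796875, 212.0083770751953), (93.8963394165039, 6.934226036071777), 88.50143432617188)
```

View pics/f0.png

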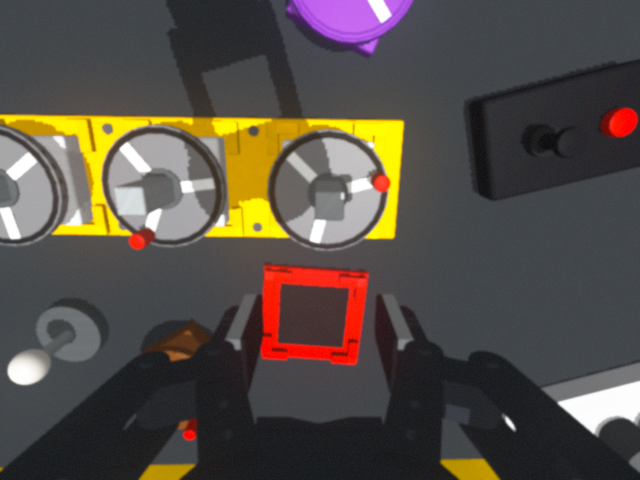

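C's post is at pixel (329,205). Its handle is at (380,183), on the +y side at about 103°, so it has turned about 125° in all. B's wheel is still turning (handle now at (141,240)). The pocket at (315,315) is clear.

Call:
jog_arm(
  steps=[
    {"linear": [0.0095, 0.0055, 0.03], "delta_rot": [0, 0, 0], "grip": 0.042},
    {"linear": [0.0095, 0.0055, 0.03], "delta_rot": [0, 0, 0], "grip": 0.042},
    {"linear": [0, 0, 0.03], "delta_rot": [0, 0, 0], "grip": 0.042},
    {"linear": [0, 0, 0.03], "delta_rot": [0, 0, 0], "grip": 0.042},
    {"linear": [0, 0, 0.03], "delta_rot": [0, 0, 0], "grip": 0.042},
    {"linear": [0, 0, 0.0275], "delta_rot": [0, 0, 0], "grip": 0.042},
    {"linear": [0, 0, 0], "delta_rot": [0, 0, 0], "grip": 0.042},
    {"linear": [0, 0, 0], "delta_rot": [0, 0, 0], "grip": 0.042},
  ],
)

```text
t: 10.8
tool_pos: [0.4983, 0.2105, 0.1058]
tool_rot: [-0.045, -3.14, 0.0]
contact_force: [0.1, -0.1, 1.4]
opening: 0.0418
grip_force: 0.0
```

Call:
jog_arm(
  steps=[
    {"linear": [0, 0, 0], "delta_rot": [0, 0, 0], "grip": 0.02},
    {"linear": [0, 0, 0], "delta_rot": [0, 0, 0], "grip": 0.015},
    {"linear": [0, 0, 0], "delta_rot": [0, 0, 0], "grip": 0.015},
    {"linear": [0, 0, 0], "delta_rot": [0, 0, 0], "grip": 0.015},
    {"linear": [0, 0, 0], "delta_rot": [0, 0, 0], "grip": 0.015},
  ],
  newtons=60,
)

```text
t: 11.3
tool_pos: [0.4999, 0.2109, 0.108]
tool_rot: [0.043, 3.137, -0.001]
contact_force: [0.7, -3.9, 6.2]
opening: 0.0236
grip_force: 62.4
```

Call:
jog_arm(
  steps=[
    {"linear": [0, 0, -0.008], "delta_rot": [0, 0, 0], "grip": 0.015},
    {"linear": [0, 0, -0.012], "delta_rot": [0, 0, 0], "grip": 0.015},
    {"linear": [0, 0, -0.015], "delta_rot": [0, 0, 0], "grip": 0.015},
    {"linear": [0, 0, -0.015], "delta_rot": [0, 0, 0], "grip": 0.015},
    {"linear": [0, 0, -0.01], "delta_rot": [0, 0, 0], "grip": 0.015},
    {"linear": [0, 0, 0], "delta_rot": [0, 0, 0], "grip": 0.015},
    {"linear": [0, 0, 0], "delta_rot": [0, 0, 0], "grip": 0.015},
  ],
)

```text
t: 12.0
tool_pos: [0.4983, 0.2112, 0.1661]
tool_rot: [0.043, 3.141, 0.0]
contact_force: [-0.1, -1.3, -7.2]
opening: 0.023
grip_force: 60.8
```

```bash
python3 - <<'E'
from h import *
from station import ctrl
np.set_printoptions(precision=4,suppress=True)
print(snap("wrist","l0"))
o=ctrl.get_obs();print(o["t"],o["tool_pos"],Ro.from_rotvec(o["tool_rot"]).as_matrix(),o["contact_force"],o["opening"])
X,H,ok=cloud("l0.npz");P=sel("l0.npz",172,8,[.58,.08,.004],[.8,.33,.025]);print(cv2.minAreaRect(P[:,:2].astype(np.float32)*1000))
m=ok&(X[...,2]>.134)&(X[...,2]<.154)&(np.hypot(X[...,0]-.4993,X[...,1]-.21)<.07)
S=X[m];print(len(S),np.median(S[:,2]),cv2.minEnclosingCircle(S[:,:2].astype(np.float32)*1000),np.linalg.lstsq(np.c_[S[:,:2]-S[:,:2].mean(0),np.ones(len(S))],S[:,2],rcond=None)[0])
E
```

```text
(12.05, 'wrist', {})
12.05 [0.4979 0.2111 0.1653] [[-0.9996  0.0272 -0.0011]
 [ 0.0272  0.9996 -0.0002]
 [ 0.001  -0.0002 -1.    ]] [-0.2011  0.2924 -7.0198] 0.023361765070512776
((657.5183715820312, 197.04200744628906), (148.42410278320312, 40.542476654052734), 46.00773620605469)
25915 0.14294633285675382 ((497.336181640625, 211.40086364746094), 59.88359069824219) [ 0.0048 -0.0041  0.1431]
```

View pics/l0.png

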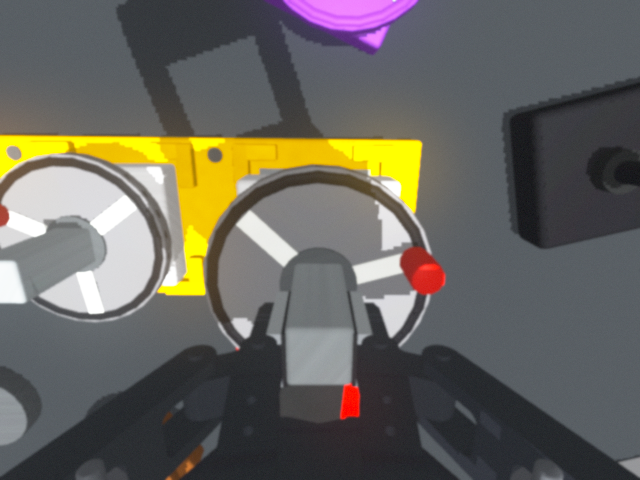

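The unit hangs level in the gripper: wheel centre at pixel (318,270), handle at (422,270). I'll carry it over the pocket and turn it to match.

Call:
jog_arm(
  steps=[
    {"linear": [-0.015, -0.0016, 0], "delta_rot": [0, 0, 0], "grip": 0.015},
    {"linear": [-0.025, -0.0026, 0], "delta_rot": [0, 0, 0], "grip": 0.015},
    {"linear": [-0.03, -0.0031, 0], "delta_rot": [0, 0, 0], "grip": 0.015},
    {"linear": [-0.03, -0.0031, 0], "delta_rot": [0, 0, 0], "grip": 0.015},
    {"linear": [-0.03, -0.0031, 0], "delta_rot": [0, 0, 0], "grip": 0.015},
    {"linear": [-0.025, -0.0026, 0], "delta_rot": [0, 0, 0], "grip": 0.015},
    {"linear": [-0.015, -0.0016, 0], "delta_rot": [0, 0, 0], "grip": 0.015},
    {"linear": [-0.009, -0.0009, 0], "delta_rot": [0, 0, 4.4], "grip": 0.015},
    {"linear": [0, 0, 0], "delta_rot": [0, 0, 0], "grip": 0.015},
    {"linear": [0, 0, 0], "delta_rot": [0, 0, 0], "grip": 0.015},
  ],
)

```text
t: 13.05
tool_pos: [0.6759, 0.1876, 0.1643]
tool_rot: [-0.161, -3.135, 0.001]
contact_force: [-0.5, 0.0, -6.8]
opening: 0.0231
grip_force: 60.5
```

```bash
python3 - <<'E'
from h import *
from station import ctrl
np.set_printoptions(precision=4,suppress=True)
for c in("wrist","side","scene"): snap(c,"p"+c)
o=ctrl.get_obs();print(o["t"],o["tool_pos"],Ro.from_rotvec(o["tool_rot"]).as_matrix(),o["contact_force"],o["opening"])
X,H,ok=cloud("pwrist.npz")
m=ok&(X[...,2]>.134)&(X[...,2]<.154)&(np.hypot(X[...,0]-.6765,X[...,1]-.1874)<.07)
S=X[m];print(len(S),np.median(S[:,2]),cv2.minEnclosingCircle(S[:,:2].astype(np.float32)*1000))
r=X[ok&((H[...,0]>=172)|(H[...,0]<=8))&(H[...,1]>120)&(X[...,2]>.004)&(X[...,2]<.025)&(X[...,0]>.58)&(X[...,0]<.8)&(abs(X[...,1]-.19)<.12)]
print(len(r),cv2.minAreaRect(r[:,:2].astype(np.float32)*1000) if len(r) else 0)
for c in("side","scene"):
    r=sel(f"p{c}.npz",172,8,[.59,.09,.003],[.78,.28,.025]);print(c,len(r),r.min(0),r.max(0))
a=cv2.imread("pics/pside.png")[120:320,270:470];b=cv2.imread("pics/pscene.png")[180:380,290:490]
cv2.imwrite("pics/pp.png",np.hstack([cv2.resize(a,(400,400)),cv2.resize(b,(400,400))]))
E
```

```text
13.2 [0.6759 0.1879 0.1652] [[-0.9947  0.1028 -0.0012]
 [ 0.1028  0.9947 -0.0001]
 [ 0.0012 -0.0002 -1.    ]] [-0.3327  0.0997 -8.0024] 0.02305438584992049
25967 0.14110067477847812 ((674.8418579101562, 187.98175048828125), 60.067440032958984)
4398 ((656.055419921875, 144.9369659423828), (104.89910125732422, 235.32199096679688), 32.62391662597656)
side 642 [0.6029 0.1112 0.0031] [0.7495 0.2589 0.025 ]
scene 797 [0.6074 0.1115 0.003 ] [0.7515 0.2529 0.0236]
```

View pics/pp.png

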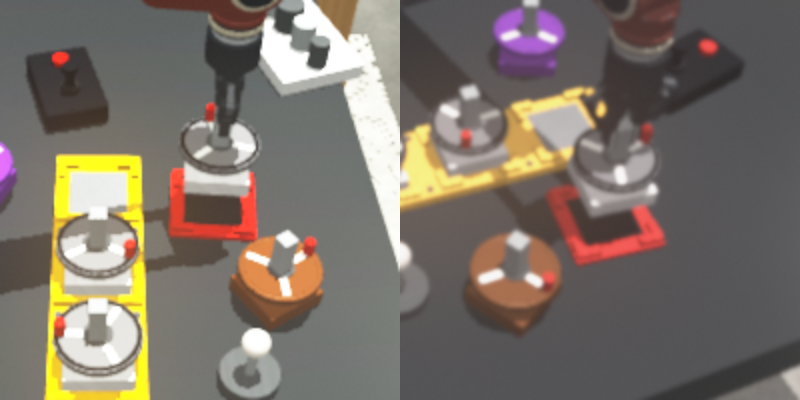

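The unit hangs centred above the pocket, and both free units are in their nests. I'll lower it.

Call:
jog_arm(
  steps=[
    {"linear": [-0.001, 0, 0.01], "delta_rot": [0, 0, 0], "grip": 0.015},
    {"linear": [0, 0, 0.012], "delta_rot": [0, 0, 0], "grip": 0.015},
    {"linear": [0, 0, 0.012], "delta_rot": [0, 0, 0], "grip": 0.015},
    {"linear": [0, 0, 0.008], "delta_rot": [0, 0, 0], "grip": 0.015},
    {"linear": [0, 0, 0.006], "delta_rot": [0, 0, 0], "grip": 0.015},
    {"linear": [0, 0, 0.006], "delta_rot": [0, 0, 0], "grip": 0.015},
    {"linear": [0, 0, 0.004], "delta_rot": [0, 0, 0], "grip": 0.015},
    {"linear": [0, 0, 0], "delta_rot": [0, 0, 0], "grip": 0.015},
    {"linear": [0, 0, 0], "delta_rot": [0, 0, 0], "grip": 0.015},
  ],
)

```text
t: 14.1
tool_pos: [0.678, 0.1876, 0.1081]
tool_rot: [0.163, 3.137, 0.0]
contact_force: [0.1, -0.8, -7.9]
opening: 0.0234
grip_force: 60.5
```

Call:
jog_arm(
  steps=[
    {"linear": [0, 0, 0.002], "delta_rot": [0, 0, 0], "grip": 0.015},
    {"linear": [0, 0, 0.002], "delta_rot": [0, 0, 0], "grip": 0.015},
    {"linear": [0, 0, 0.002], "delta_rot": [0, 0, 0], "grip": 0.015},
    {"linear": [0, 0, 0], "delta_rot": [0, 0, 0], "grip": 0.015},
    {"linear": [0, 0, 0], "delta_rot": [0, 0, 0], "grip": 0.015},
  ],
)

```text
t: 14.6
tool_pos: [0.6776, 0.1876, 0.1016]
tool_rot: [-0.163, -3.137, 0.0]
contact_force: [-0.4, 0.2, -6.6]
opening: 0.0235
grip_force: 60.5
```

Call:
jog_arm(
  steps=[
    {"linear": [0, 0, 0.001], "delta_rot": [0, 0, 0], "grip": 0.015},
    {"linear": [0, 0, 0.001], "delta_rot": [0, 0, 0], "grip": 0.015},
    {"linear": [0, 0, 0.001], "delta_rot": [0, 0, 0], "grip": 0.015},
    {"linear": [0, 0, 0], "delta_rot": [0, 0, 0], "grip": 0.015},
    {"linear": [0, 0, 0], "delta_rot": [0, 0, 0], "grip": 0.015},
  ],
)

```text
t: 15.1
tool_pos: [0.6777, 0.1876, 0.0987]
tool_rot: [-0.163, -3.137, 0.0]
contact_force: [-0.4, 0.4, -5.9]
opening: 0.0234
grip_force: 60.5
```

Call:
jog_arm(
  steps=[
    {"linear": [0, 0, 0.001], "delta_rot": [0, 0, 0], "grip": 0.015},
    {"linear": [0, 0, 0.0005], "delta_rot": [0, 0, 0], "grip": 0.015},
    {"linear": [0, 0, 0], "delta_rot": [0, 0, 0], "grip": 0.015},
    {"linear": [0, 0, 0], "delta_rot": [0, 0, 0], "grip": 0.015},
  ],
)

```text
t: 15.5
tool_pos: [0.678, 0.1876, 0.0982]
tool_rot: [0.163, 3.137, 0.0]
contact_force: [-2.6, -1.5, -1.5]
opening: 0.0235
grip_force: 61.1
```

Call:
jog_arm(
  steps=[
    {"linear": [0, 0, 0.0007], "delta_rot": [0, 0, 0], "grip": 0.015},
    {"linear": [0, 0, 0], "delta_rot": [0, 0, 0], "grip": 0.015},
    {"linear": [0, 0, 0], "delta_rot": [0, 0, 0], "grip": 0.015},
  ],
)

```text
t: 15.8
tool_pos: [0.678, 0.1875, 0.0982]
tool_rot: [0.163, 3.137, -0.0]
contact_force: [-4.6, -0.9, 2.3]
opening: 0.0233
grip_force: 61.9
```

Call:
jog_arm(
  steps=[
    {"linear": [0, 0, 0], "delta_rot": [0, 0, 0], "grip": 0.03},
    {"linear": [0, 0, 0], "delta_rot": [0, 0, 0], "grip": 0.04},
    {"linear": [0, 0, 0], "delta_rot": [0, 0, 0], "grip": 0.04},
    {"linear": [0, 0, 0], "delta_rot": [0, 0, 0], "grip": 0.04},
    {"linear": [0, 0, -0.015], "delta_rot": [0, 0, 0], "grip": 0.04},
    {"linear": [0, 0, -0.03], "delta_rot": [0, 0, 0], "grip": 0.04},
    {"linear": [0, 0, -0.045], "delta_rot": [0, 0, 0], "grip": 0.04},
    {"linear": [0, 0, -0.045], "delta_rot": [0, 0, 0], "grip": 0.04},
    {"linear": [0, 0, -0.045], "delta_rot": [0, 0, 0], "grip": 0.04},
    {"linear": [0, 0, 0], "delta_rot": [0, 0, 0], "grip": 0.04},
  ],
)

```text
t: 16.8
tool_pos: [0.6813, 0.1882, 0.2889]
tool_rot: [0.162, 3.12, 0.006]
contact_force: [0.0, 0.1, 0.8]
opening: 0.0398
grip_force: 0.0
```

```bash
python3 - <<'E'
from h import *
from station import ctrl
np.set_printoptions(precision=4,suppress=True)
for c in("wrist","side","scene"): snap(c,"z"+c)
o=ctrl.get_obs();print(o["t"],o["tool_pos"],o["contact_force"])
print(post("zwrist.npz",.677,.188,.136))
X,H,ok=cloud("zwrist.npz")
m=ok&(X[...,2]>.066)&(X[...,2]<.082)&(np.hypot(X[...,0]-.677,X[...,1]-.188)<.07)
S=X[m];print(len(S),np.median(S[:,2]),cv2.minEnclosingCircle(S[:,:2].astype(np.float32)*1000),np.linalg.lstsq(np.c_[S[:,:2]-S[:,:2].mean(0),np.ones(len(S))],S[:,2],rcond=None)[0])
P=sel("zwrist.npz",172,8,[.59,.09,.004],[.78,.28,.025]);print(cv2.minAreaRect(P[:,:2].astype(np.float32)*1000))
a=cv2.imread("pics/zside.png")[120:320,270:470];b=cv2.imread("pics/zwrist.png")
cv2.imwrite("pics/zz.png",np.hstack([cv2.resize(a,(300,300)),cv2.resize(b,(400,300))]))
E
```

```text
16.95 [0.6778 0.1876 0.2774] [ 0.459   0.08   -0.9602]
(727, np.float64(0.13609228717944233), ((676.7565307617188, 187.72320556640625), (23.19455337524414, 23.42296600341797), 85.30538177490234))
9094 0.07448381251218467 ((677.521484375, 187.9792938232422), 60.11110305786133) [0.002  0.0005 0.0745]
((676.60791015625, 187.6436767578125), (134.02659606933594, 132.98960876464844), 83.96212768554688)
```

View pics/zz.png

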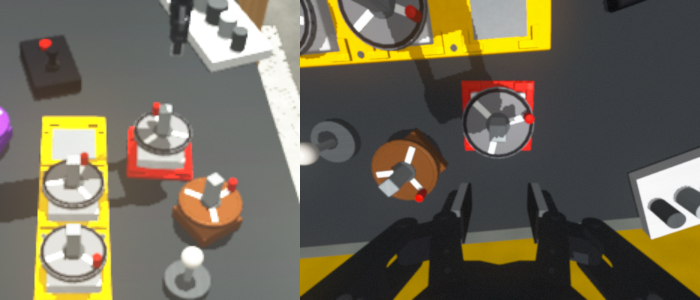

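The unit is seated: post top at z = 0.136 m, level, and centred in the pocket to under 1 mm.

```bash
python3 -c "
from station import ctrl
print(ctrl.finish_job())"
```

```text
the job is handed in; nothing more can be done
None
```

I flicked all three handwheels anticlockwise: two ran on past a full turn, and the one at the +y end of the fixture bound after about 125°, so I set it upright and fully seated in the red rework pocket and handed the job in at about 17 s.

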